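Open the key-operated gas tap and hold it open

ROBOT

A 6-joint arm with a two-finger parallel gripper is mounted at the origin on the work surface. World frame = base frame: x ahead of the robot, y to its left, z up, the work surface at z = 0. Lengths are in m, angles in rad, forces in N, time in s.
With the tool pointing down it reaches from about 0.35 to 0.975 m from the base axis. Payload 4.9 kg.
Tool frame: the origin (TCP) lies midway between the tips of the shut fingers; the grasp point (between the pads) lies 19 mm behind it (manip.grip_point_offset is the distance from the TCP to the grasp point, in m); z points along the fingers, y is the direction in which the jaws open and shut (so a half turn about z gives the same grasp; the last joint's range is limited). The gripper opens to 85 mm and grips with 20 to 120 N. Pads are 22 mm wide; open, the fingers measure 114 mm over their backs; the gripper's body (76 mm by 85 mm) begins 54 mm behind the grasp point. The pads swing forward as they close: fully open they stand 13 mm farther back than shut.
Start: joints at [-1.44, 0.053, 1.613, -0, 1.476, -0.119], TCP at [0.155, -0.606, 0.231] pointing down, gripper open.
Joint ranges: [-3.01, 3.01], [-1.01, 2.22], [0.06, 2.58], [-1.02, 4.17], [0.09, 2.62], [-3.14, 3.14]. Speed limits (rad/s): [2.57, 2.57, 3.14, 3.14, 3.14, 3.14].

INTERFACE

Orientations are given as a unit quaternion [w, x, y, z].
In Python, from plant import manip gives the robot as it stands. The module is installed in compiled form; this text tells all that it offers.
- The arm moves only by the tool send_rows, never from a script. Its argument "steps" is a list of rows, each a list of 6 numbers: the shift along the tool's x, y, z in m, then the turn, a rotation vector about the tool's x, y, z in degrees. In form: [[dx, dy, dz, wx, wy, wz], ...]. A call has 1 to 8 rows; each row shifts and turns the commanded pose from where the row before left it, along the tool's axes as they then stand; what a row does not reach is not made up. A row lasts 1/8 s, in which the tool goes at most 62.5 mm and 10.7 degrees, less where a joint would pass 70% of its speed; a pose out of reach is approached as far as the arm can. A call is refused whole if a number of a shift passes 0.0625 or a number of a turn 10.7, either way. A call with a gripper value outside its range is refused whole. "grip" is the opening, from 0 (shut) to 1 (fully open), set as the call begins (left out, the last holds). The fingers move at their own pace and stop on an object; the grip force is fixed at half the most. Time passes only in rows, so rows that do not move let the fingers close. It gives the time, the measured TCP pose, the force and the opening at its end, in the units of the state.
- manip.state(): the state, without advancing time (a new reading comes with each control period).
- manip.grab_frame(name): name is "scene" or "top"; returns the picture (420x560x3 uint8, blue, green, red); there is no depth.
- manip.get_calibration(name): a dict with "K" (3x3 intrinsics, pixels), "distortion" ([k1, k2, p1, p2, k3] as OpenCV has them; the pictures are not rectified), "R" (3x3) and "t" (3): a world point X has camera coordinates R X + t. Camera axes: x right, y down, z forward; pixel columns grow to the right and rows downward; lengths in m; the calibration is good to about 2 mm. A picture is of the moment at which its call begins. get_calibration takes no time and is no camera call.
- manip.job_done(): hands the job in, once; it reports no verdict.
The state is a dict: "time": time; "joint_pos": joint angles; "joint_vel": joint speeds; "joint_efforts": joint torques, N m; "tool_pos": TCP position; "tool_rot": TCP orientation; "contact_force": force on the tool from outside, world axes, zero at the start; "ft_torque": the same for the moment, N m; "gripper_width": opening from 0.0 (shut) to 1.0 (fully open).
Only numpy, scipy, OpenCV 4.12 (cv2) and the standard library are available. Lean on these libraries where they do the work, as an engineer would, in place of code of your own. Each camera call takes 0.05 s, during which the arm holds its last target.

TASK

Open the gas for the hob: draw the brass key out of its wooden stand, put it into the keyhole on top of the steel gas tap and ease it past the sticky pins, wiggling as needed, until its collar sits fully home on the tap's face. Then turn it a quarter turn clockwise (seen from above) up to its stop; the tap springs back if let go, so finish still gripping the key and holding it turned. Leave the pepper mill, the small dish and the cork stopper where they are.

Things in the scene. Friction and masses are not known exactly. Their poses are not given: they have to be found in the camera images.
- key_bow (a point): centre of the bow (grip) of the loose brass key, which stands upright in the stand at the start. The bow is an upright flat block 36 (x) x 10 (y, pinch it across this) x 44 (z) mm with a dark dot on each flat side. z up; bow and blade both lie along x. The key is the same turned by half a turn.
- key_collar (a point): centre of the underside of the key's round collar (24 mm in diameter, 4 mm thick, just below the bow), 26 mm below key_bow; the part that stops on the tap's face when the key is home
- key_tip (a point): lower end of the key's blade, on the key's axis, 54 mm below key_bow and 28 mm below key_collar. The blade is flat, 24 (x) x 6 (y) x 20 (z) mm, with a rounded lower edge, and hangs on a round shank 7 mm in diameter; axes as for key_bow
- key: the whole loose brass key, about 90 g, 76 mm high; origin and axes are those of key_tip
- stand: wooden block 64 (x) x 124 (y) x 36 (z) mm, fixed to the counter; origin at the centre of its underside. The key stands in a slot 30 mm to the -y side of its centre, collar on the block's top, bow along the stand's x (within 0.05 rad); the blade is 28 mm deep in the slot. A round cork stopper stands in a hole 32 mm to the +y side.
- tap: the gas tap: fixed steel box 96 x 96 x 60 mm, pipe at its +x side, origin under its centre, keyhole in the middle of its top; long dark ticks continue the slot, short ones mark the quarter turn. Two sticky spring pins, one per flat side, catch the blade 9 to 20 mm down. 5 to 20 N passes them; if the key jams, ease off 2 mm and wiggle it 1 to 3 mm across its flat side.
- keyhole (a point): centre of the keyhole, level with the tap's top face, on the turning axis. A slot 27 mm along x, 8.4 mm along y; z up; the blade goes straight down. Home: collar on the face, key_tip 28 mm below this point. The keyway below is equally wide, with two sticky pins in it (see tap).
- plug (a joint): turn of the lock's plug: 0 at rest with its slot in line with the keyhole, growing clockwise seen from above to the stop at 1.571 rad. A spring turns it back (0.05 N m at 0, 0.17 N m at the stop). The key turns only within 4 mm of home and has about 0.1 rad of play in the lock.
- mill: black pepper mill, 150 mm high, 54 mm wide, loose; origin at the centre of its foot
- dish: small white dish of seeds, 60 mm wide, 16 mm high, loose, between stand and tap; origin at the centre of its foot
- stopper: round cork bottle stopper, 30 mm wide, standing loose in the stand's round hole, its top 24 mm above the stand; origin at its lower end

How it is judged:
By the outcome, as a careful person would: the job done as asked, in the order asked, and still so for the second after the job is handed in, while the arm keeps its last pose, push and grip.
It also fails if it takes over 64 s, if anything falls off the work surface, if the arm or the gripper's body presses on something with over 40 N, if the wrist force passes 120 N, or if a joint passes its speed limit or range.

## Working session

There is one attempt and no reset: what is moved stays moved. The work goes in short steps, Python scripts to look and compute and a tool call to move; the robot and the scene stay as the last step left them, time stands still between calls to the robot, and variables do not carry over. Pictures are saved under pics/ and viewed, and the job is handed in when it is done.

Besides the shell and the picture viewer there is one more tool, called after "Emit:" by a JSON object that holds its "method" and its "body", one argument or row to a line. send_rows: Moves the arm, as the interface text tells. Its arguments: {"type":"object","properties":{"steps":{"type":"array"},"grip":{"type":"number"}},"required":["steps"]}

```bash
mkdir -p pics
python3 - <<'E'
from plant import manip
import cv2
for n in ("scene","top"):
    cv2.imwrite(f"pics/{n}0.png",manip.grab_frame(n))
    c=manip.get_calibration(n);print(n,c)
print(manip.state(),manip.grip_point_offset)
E
```

```text
scene {'K': array([[426.51684195,   0.        , 283.06750863],
       [  0.        , 426.51684195, 210.4683156 ],
       [  0.        ,   0.        ,   1.        ]]), 'distortion': array([-0.05726062,  0.        ,  0.        ,  0.        ,  0.        ]), 'R': array([[-0.30011454,  0.95390012,  0.00241365],
       [ 0.50160133,  0.15996423, -0.85018089],
       [-0.81137375, -0.25394096, -0.52648516]]), 't': array([ 0.1634585 , -0.24537899,  1.29161542])}
top {'K': array([[458.19721401,   0.        , 272.31693025],
       [  0.        , 458.19721401, 208.56685698],
       [  0.        ,   0.        ,   1.        ]]), 'distortion': array([-0.00700052,  0.        ,  0.        ,  0.        ,  0.        ]), 'R': array([[-0.00370598, -0.99989842, -0.01376256],
       [-0.9873358 ,  0.00584151, -0.15853672],
       [ 0.15860101,  0.01300074, -0.98725716]]), 't': array([0.01280144, 0.60147842, 0.85897299])}
{'time': 0.1, 'joint_pos': array([-1.43998950e+00,  5.33130839e-02,  1.61416977e+00,  9.87517168e-06,
        1.47597356e+00, -1.19036202e-01]), 'joint_vel': array([-4.15339684e-05, -1.04499561e-04, -3.89482448e-03,  8.93320842e-04,
        1.44717887e-03,  1.45128504e-04]), 'joint_efforts': array([ 6.43007388e-04, -3.94900811e+01, -3.71364212e+01, -7.60995840e-05,
        3.92766859e-03,  2.51889389e-06]), 'tool_pos': array([ 0.15443981, -0.60503862,  0.23016434]), 'tool_rot': array([-9.31891462e-04,  9.92207077e-01,  1.24596339e-01, -5.69485127e-07]), 'contact_force': array([-0.02839665, -0.27883772, -0.16319866]), 'ft_torque': array([0.01460508, 0.0124679 , 0.01179692]), 'gripper_width': 0.9976513307672474} 0.0187
```

View pics/scene0.png

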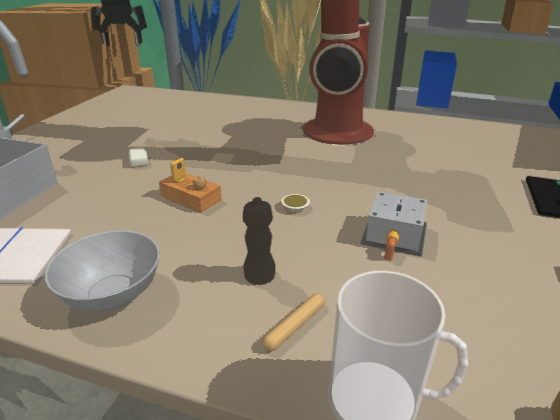

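View pics/top0.png

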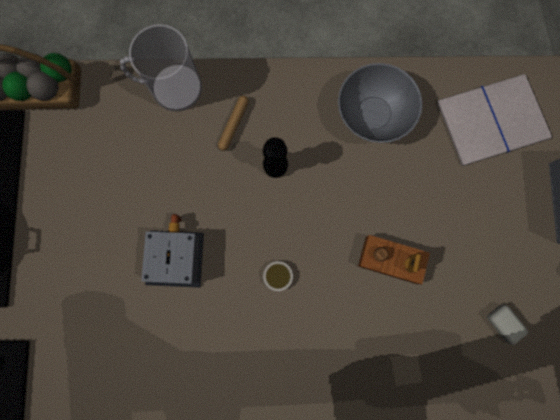

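The overview shows the stand at about (395,259) in the top picture with the key at (415,262), and the tap at (170,257) with its keyhole at (168,257). The dish is at (278,276) and the mill at (275,158). Next I'll zoom in.

Run:
```python
import cv2,numpy as np
t=cv2.imread("pics/top0.png");s=cv2.imread("pics/scene0.png")
def c(im,x,y,w,h,f): return cv2.resize(cv2.convertScaleAbs(im[y:y+h,x:x+w],alpha=1.3),None,fx=f,fy=f,interpolation=cv2.INTER_CUBIC)
cv2.imwrite("pics/z1.png",np.hstack([c(t,350,220,90,75,4.4),c(t,130,215,90,75,4.4)]))
cv2.imwrite("pics/z2.png",np.hstack([c(s,150,150,80,65,4.9),c(s,355,185,80,65,4.9)]))
```

```text
(no output)
```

View pics/z1.png

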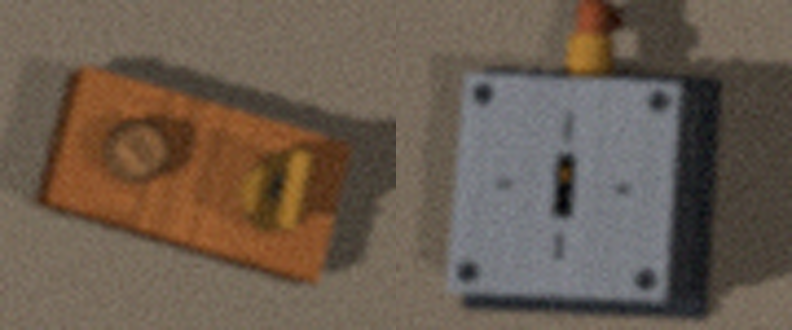

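View pics/z2.png

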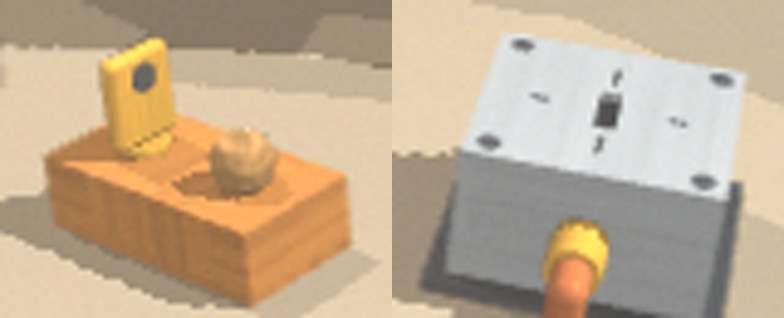

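```bash
cat > h.py <<'E'
import cv2,numpy as np
from plant import manip
from scipy.optimize import least_squares
C={n:manip.get_calibration(n) for n in("scene","top")}
def proj(n,X):
    c=C[n];X=np.atleast_2d(np.array(X,float))
    return cv2.projectPoints(X,cv2.Rodrigues(c["R"])[0],c["t"],c["K"],c["distortion"])[0].reshape(-1,2)
def ray(n,px,z):
    c=C[n];u=cv2.undistortPoints(np.array([[px]],float),c["K"],c["distortion"])[0,0]
    d=c["R"].T@np.array([u[0],u[1],1]);o=-c["R"].T@c["t"];return o+d*(z-o[2])/d[2]
def W(p,L):
    x,y,a=p[:3];L=np.atleast_2d(np.array(L,float));c,s=np.cos(a),np.sin(a)
    return np.c_[x+c*L[:,0]-s*L[:,1],y+s*L[:,0]+c*L[:,1],L[:,2]]
def fit(obs,p0):
    f=lambda p:np.concatenate([(proj(n,W(p,l))[0]-px) for n,l,px in obs])
    r=least_squares(f,p0,loss="soft_l1");return r.x,f(r.x).reshape(-1,2)
E
python3 - <<'E'
from h import *
T=lambda x,y,ox=0,X0=350:(X0+(x-ox+.5)/4.4-.5,220+(y+.5)/4.4-.5)
T2=lambda x,y:(130+(x-396+.5)/4.4-.5,215+(y+.5)/4.4-.5)
S=lambda x,y:(150+(x+.5)/4.9-.5,150+(y+.5)/4.9-.5)
S2=lambda x,y:(355+(x-392+.5)/4.9-.5,185+(y+.5)/4.9-.5)
a=.032;b=.062;z=.036
st=[("top",(a,b,z),T(88,68)),("top",(a,-b,z),T(350,145)),("top",(-a,-b,z),T(318,283)),("top",(-a,b,z),T(48,205)),
("scene",(-a,-b,z),None),("scene",(a,-b,z),S(47,157)),("scene",(a,b,z),S(245,236)),("scene",(-a,b,z),S(348,178)),("scene",(0,.032,z+.012),S(243,162))]
st=[o for o in st if o[2]]
for views in ("top","scene","both"):
    o=[q for q in st if views in(q[0],"both")]
    p,r=fit(o,[.44,-.25,-.2]);print("stand",views,p.round(4),r.round(1).tolist())
h=.048;z=.06
tp=[("top",(h,h,z),T2(463,72)),("top",(h,-h,z),T2(683,80)),("top",(-h,-h,z),T2(667,303)),("top",(-h,h,z),T2(449,290)),("top",(0,0,z),T2(564,186)),
("scene",(-h,-h,z),S2(505,35)),("scene",(-h,h,z),S2(746,73)),("scene",(h,h,z),S2(727,198)),("scene",(h,-h,z),S2(460,150)),("scene",(0,0,z),S2(608,111))]
for views in ("top","scene","both"):
    o=[q for q in tp if views in(q[0],"both")]
    p,r=fit(o,[.44,.2,0]);print("tap",views,p.round(4),r.round(1).tolist())
for nm,px in (("l1",T2(568,127)),("l2",T2(558,246)),("sh",T2(505,184)),("sh",T2(621,188)),("c",T2(564,186))): print(nm,ray("top",px,.06).round(4))
for nm,px in (("l1",S2(599,144)),("l2",S2(617,77)),("sh",S2(678,122)),("sh",S2(540,98)),("c",S2(608,111))): print("s",nm,ray("scene",px,.06).round(4))
print("bow top ctr top", ray("top",T(298,188),.084), "ends", ray("top",T(303,153),.084),ray("top",T(290,225),.084))
print("dot scene",ray("scene",S(145,76),.062))
E
```

```text
stand top [ 0.501  -0.231  -0.2912] [[-0.9, -0.2], [0.6, 0.0], [0.3, 0.3], [-0.1, -0.1]]
stand scene [ 0.5059 -0.2244 -0.3127] [[-0.3, -0.2], [-0.2, 0.2], [0.1, -0.2], [0.3, 0.1]]
stand both [ 0.5012 -0.2293 -0.2884] [[-1.9, -0.2], [-0.3, -0.1], [-0.6, 0.1], [-0.9, -0.1], [-1.4, -1.1], [-0.5, -1.4], [-0.8, -1.9], [-0.5, -1.4]]
tap top [ 0.5067  0.2111 -0.0443] [[0.6, 0.1], [-0.3, 0.2], [-0.1, -0.5], [-0.4, 0.4], [0.3, -0.1]]
tap scene [ 0.5099  0.215  -0.0467] [[-0.3, -0.8], [0.2, 0.0], [0.1, 0.5], [0.0, 0.1], [0.1, -0.1]]
tap both [ 0.5074  0.2134 -0.0461] [[-0.5, -0.3], [-1.5, -0.1], [-1.3, -0.8], [-1.7, -0.0], [-0.9, -0.5], [-1.0, -1.5], [-0.7, -0.8], [-0.8, -0.4], [-0.6, -0.8], [-0.7, -0.9]]
l1 [0.5323 0.2107 0.06  ]
l2 [0.4804 0.2134 0.06  ]
sh [0.5075 0.2376 0.06  ]
sh [0.5055 0.1865 0.06  ]
c [0.5065 0.2116 0.06  ]
s l1 [0.5355 0.2136 0.06  ]
s l2 [0.4832 0.2163 0.06  ]
s sh [0.5105 0.241  0.06  ]
s sh [0.5086 0.1891 0.06  ]
s c [0.5104 0.2149 0.06  ]
bow top ctr top [ 0.4929514 -0.2597255  0.084    ] ends [ 0.50767533 -0.26262151  0.084     ] [ 0.47747634 -0.25554207  0.084     ]
dot scene [ 0.4780904  -0.26141765  0.062     ]
```

Both cameras agree on shape and yaw but differ by about 4 mm. I'll use the average for the grasp and image-relative alignment at the tap. The tool goes over the key first, with x flipped so that joint 6 has range for the quarter turn.

Emit:
{"method": "send_rows", "body": {
  "steps": [
    [0.0519,-0.0317,0,0,0,0],
    [0.0519,-0.0317,0,0,0,0],
    [0.0519,-0.0317,0,0,0,0],
    [0.0519,-0.0317,0,0,0,0],
    [0.0519,-0.0317,0,0,0,0],
    [0.0519,-0.0317,0,0,0,0],
    [0.0519,-0.0317,0,0,0,0],
    [0.0519,-0.0317,0,0,0,0]
  ],
  "grip": 0.4
}}

```text
time: 1.1
tool_pos: [0.4951, -0.2554, 0.2309]
tool_rot: [-0.0, 0.992, 0.125, -0.0]
contact_force: [-0.5, -0.9, -0.0]
gripper_width: 0.401
```

Emit:
{"method": "send_rows", "body": {
  "steps": [
    [0,0,0,0,0,-10.6],
    [0,0,0,0,0,-10.6],
    [0,0,0,0,0,-10.6],
    [0,0,0,0,0,-10.6],
    [0,0,0,0,0,-10.6],
    [0,0,0,0,0,-10.6],
    [0,0,0,0,0,-10.6]
  ]
}}

```text
time: 1.98
tool_pos: [0.4938, -0.257, 0.2306]
tool_rot: [-0.001, 0.714, 0.7, -0.0]
contact_force: [0.8, 0.5, 0.1]
gripper_width: 0.399
```

Emit:
{"method": "send_rows", "body": {
  "steps": [
    [0,0,0,0,0,-10.6],
    [0,0,0,0,0,-10.6],
    [0,0,0,0,0,-10.6],
    [0,0,0,0,0,-10.6],
    [0,0,0,0,0,-10.6],
    [0,0,0,0,0,-10.6],
    [0,0,0,0,0,-10.6],
    [0,0,0,0,0,0]
  ]
}}

```text
time: 2.98
tool_pos: [0.4939, -0.257, 0.2307]
tool_rot: [-0.0, 0.151, 0.988, 0.0]
contact_force: [0.8, -0.0, -0.2]
gripper_width: 0.402
```

Emit:
{"method": "send_rows", "body": {
  "steps": [
    [0,0,0.04,0,0,0],
    [0,0,0.04,0,0,0],
    [0,0,0.04,0,0,0],
    [0,0,0,0,0,0]
  ]
}}

```text
time: 3.48
tool_pos: [0.4915, -0.2554, 0.1071]
tool_rot: [-0.004, 0.151, 0.988, 0.002]
contact_force: [-0.0, 0.1, 0.2]
gripper_width: 0.402
```

Run:
```python
from h import *
t=manip.grab_frame("top");s=manip.grab_frame("scene")
cv2.imwrite("pics/t1.png",t);cv2.imwrite("pics/s1.png",s)
def c(im,x,y,w,h,f): return cv2.resize(cv2.convertScaleAbs(im[y:y+h,x:x+w],alpha=1.3),None,fx=f,fy=f,interpolation=cv2.INTER_CUBIC)
cv2.imwrite("pics/z3.png",np.hstack([c(t,350,210,90,100,4.4),c(s,140,110,90,100,4.4)]))
print(manip.state()["tool_pos"])
```

```text
[ 0.49445251 -0.25741913  0.1121284 ]
```

View pics/z3.png

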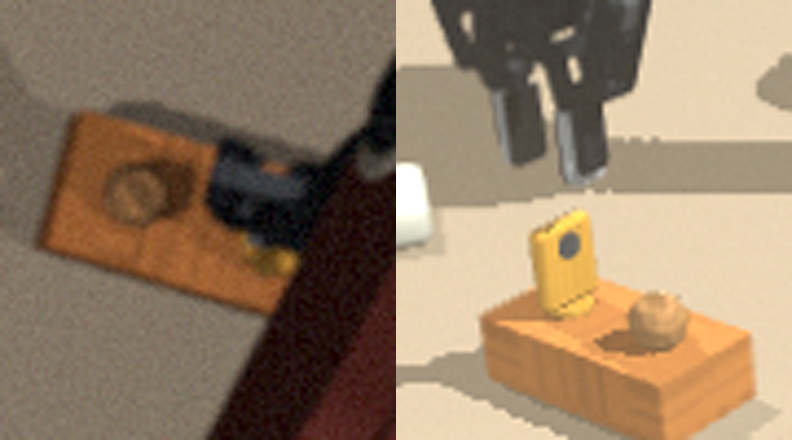

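Run:
```python
from h import *
x,y,z=manip.state()["tool_pos"]
a=-.3036; ey=np.array([-np.sin(a),np.cos(a)])
for dz in(.0,.004,.008):
  print(proj("scene",[[x+s*.02*ey[0],y+s*.02*ey[1],z+dz] for s in(-1,0,1)]).round(1).tolist())
f=lambda u,v:((140+(u-396)/4.4),110+v/4.4)
print("tips",f(522,165),f(582,182),f(552,172),"dot",f(569,245))
n=.005*ey
for k in((.4949,-.2564),(.4924,-.2597),(.497,-.253)): print(k,proj("scene",[k[0]+n[0],k[1]+n[1],.062]))
```

```text
[[167.7, 145.0], [174.1, 147.1], [180.7, 149.3]]
[[167.4, 143.3], [173.9, 145.4], [180.5, 147.5]]
[[167.2, 141.5], [173.6, 143.6], [180.3, 145.7]]
tips (168.63636363636363, 147.5) (182.27272727272725, 151.36363636363637) (175.45454545454544, 149.0909090909091) dot (179.3181818181818, 165.6818181818182)
(0.4949, -0.2564) [[179.00082065 169.21506832]]
(0.4924, -0.2597) [[178.22784053 168.52598091]]
(0.497, -0.253) [[179.91153237 169.8360368 ]]
```

Emit:
{"method": "send_rows", "body": {
  "steps": [
    [0.0013,-0.0023,0,0,0,0],
    [0,0,0.022,0,0,0],
    [0,0,0.022,0,0,0],
    [0,0,0.021,0,0,0],
    [0,0,0,0,0,0],
    [0,0,0,0,0,0]
  ]
}}

```text
time: 4.32
tool_pos: [0.4933, -0.2599, 0.0483]
tool_rot: [0.001, 0.15, 0.989, -0.001]
contact_force: [-0.0, -1.1, 0.3]
gripper_width: 0.398
```

Run:
```python
from h import *
s=manip.grab_frame("scene");t=manip.grab_frame("top")
def c(im,x,y,w,h,f): return cv2.resize(cv2.convertScaleAbs(im[y:y+h,x:x+w],alpha=1.3),None,fx=f,fy=f,interpolation=cv2.INTER_CUBIC)
cv2.imwrite("pics/z4.png",np.hstack([c(t,350,210,65,80,6),c(s,150,140,65,80,6)]))
q=manip.state();print(q["tool_pos"],q["contact_force"])
```

```text
[ 0.49332469 -0.25985317  0.04825408] [ 0.122415   -0.59552586  0.21665907]
```

View pics/z4.png

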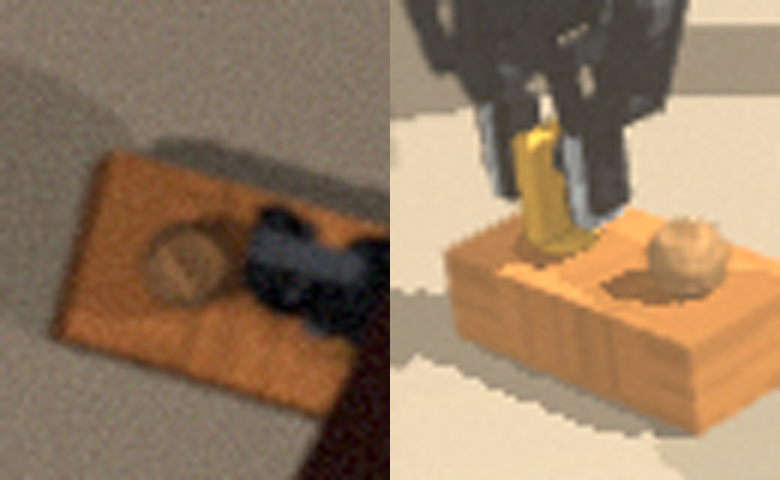

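The fingers straddle the bow, with pad tips just above the collar. Closing now.

Emit:
{"method": "send_rows", "body": {
  "steps": [
    [0,0,0.001,0,0,0],
    [0,0,0,0,0,0],
    [0,0,0,0,0,0],
    [0,0,0,0,0,0],
    [0,0,0,0,0,0],
    [0,0,0,0,0,0]
  ],
  "grip": 0
}}

```text
time: 5.18
tool_pos: [0.4928, -0.2594, 0.0462]
tool_rot: [0.001, 0.15, 0.989, -0.0]
contact_force: [-0.8, 0.5, 5.9]
gripper_width: 0.11
```

Run:
```python
from h import *
q=manip.state();print(q["tool_pos"],q["tool_rot"],q["contact_force"],q["ft_torque"],q["gripper_width"])
```

```text
[ 0.49275369 -0.25938087  0.04619428] [ 5.98381758e-04  1.50284547e-01  9.88642564e-01 -2.79601551e-04] [-0.77198662  0.52597178  5.90106985] [0.03491941 0.12069222 0.07417931] 0.11021318964212656
```

Emit:
{"method": "send_rows", "body": {
  "steps": [
    [0,0,-0.006,0,0,0],
    [0,0,-0.012,0,0,0],
    [0,0,-0.02,0,0,0],
    [0,0,-0.03,0,0,0],
    [0,0,-0.03,0,0,0],
    [0,0,-0.03,0,0,0],
    [0,0,0,0,0,0],
    [0,0,0,0,0,0]
  ]
}}

```text
time: 6.18
tool_pos: [0.4917, -0.2587, 0.1727]
tool_rot: [-0.0, 0.15, 0.989, 0.0]
contact_force: [-0.8, 0.4, -1.0]
gripper_width: 0.107
```

Run:
```python
from h import *
s=manip.grab_frame("scene")
def c(im,x,y,w,h,f): return cv2.resize(cv2.convertScaleAbs(im[y:y+h,x:x+w],alpha=1.3),None,fx=f,fy=f,interpolation=cv2.INTER_CUBIC)
cv2.imwrite("pics/z5.png",c(s,130,70,90,100,6))
q=manip.state();print(q["tool_pos"],q["tool_rot"],q["contact_force"],q["gripper_width"],q["joint_pos"])
```

```text
[ 0.49139392 -0.25846786  0.17183676] [-1.10667623e-03  1.50286997e-01  9.88641640e-01  5.49056128e-04] [ 0.19746611 -0.2410643  -1.1913723 ] 0.10469249710430063 [-6.18254290e-01 -6.77220728e-02  1.83355668e+00 -1.72388778e-05
  1.37822877e+00 -1.88732994e+00]
```

View pics/z5.png

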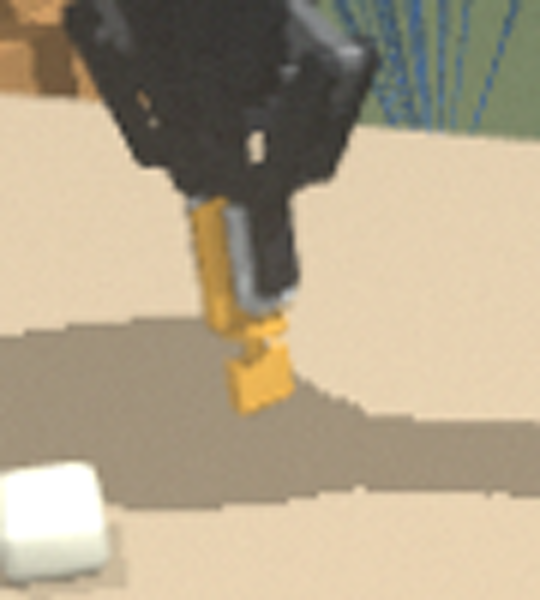

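The key is drawn out and held upright. Next I move it over the tap.

Emit:
{"method": "send_rows", "body": {
  "steps": [
    [0.0125,0.0454,0,0,0,0],
    [0.0125,0.0454,0,0,0,0],
    [0.0125,0.0454,0,0,0,0],
    [0.0125,0.0454,0,0,0,0],
    [0.0125,0.0454,0,0,0,0]
  ]
}}

```text
time: 6.85
tool_pos: [0.4988, -0.0221, 0.1714]
tool_rot: [-0.002, 0.15, 0.989, 0.0]
contact_force: [1.0, 0.7, -0.3]
gripper_width: 0.114
```

Emit:
{"method": "send_rows", "body": {
  "steps": [
    [0.0125,0.0454,0,0,0,0],
    [0.0125,0.0454,0,0,0,0],
    [0.0125,0.0454,0,0,0,0],
    [0.0125,0.0454,0,0,0,0],
    [0.0125,0.0454,0,0,0,0],
    [0,0,0,0,0,-7.35],
    [0,0,0,0,0,-7.35],
    [0,0,0,0,0,0]
  ]
}}

```text
time: 7.85
tool_pos: [0.5067, 0.2115, 0.1714]
tool_rot: [-0.002, 0.023, 1.0, -0.0]
contact_force: [-0.7, 0.2, 0.2]
gripper_width: 0.108
```

Emit:
{"method": "send_rows", "body": {
  "steps": [
    [0,0,0.015,0,0,0],
    [0,0,0.015,0,0,0],
    [0,0,0.015,0,0,0],
    [0,0,0,0,0,0],
    [0,0,0,0,0,0]
  ]
}}

```text
time: 8.48
tool_pos: [0.5079, 0.2116, 0.1284]
tool_rot: [0.0, 0.023, 1.0, 0.0]
contact_force: [-0.4, -0.3, -0.2]
gripper_width: 0.11
```

Run:
```python
from h import *
s=manip.grab_frame("scene");t=manip.grab_frame("top")
cv2.imwrite("pics/t6.png",t);cv2.imwrite("pics/s6.png",s)
def c(im,x,y,w,h,f): return cv2.resize(cv2.convertScaleAbs(im[y:y+h,x:x+w],alpha=1.3),None,fx=f,fy=f,interpolation=cv2.INTER_CUBIC)
cv2.imwrite("pics/z6.png",np.hstack([c(t,135,210,65,100,6),c(s,365,155,65,100,6)]))
q=manip.state();print(q["tool_pos"],q["tool_rot"],q["contact_force"],q["gripper_width"],q["joint_pos"])
```

```text
[0.50833672 0.21178213 0.12915084] [7.40911110e-04 2.26169994e-02 9.99743904e-01 2.21514004e-04] [ 0.64074554  0.38121925 -0.44894161] 0.10873700272359106 [ 2.59591426e-01 -3.94431492e-02  1.88113863e+00  1.33380339e-05
  1.29835060e+00 -1.26597061e+00]
```

View pics/z6.png

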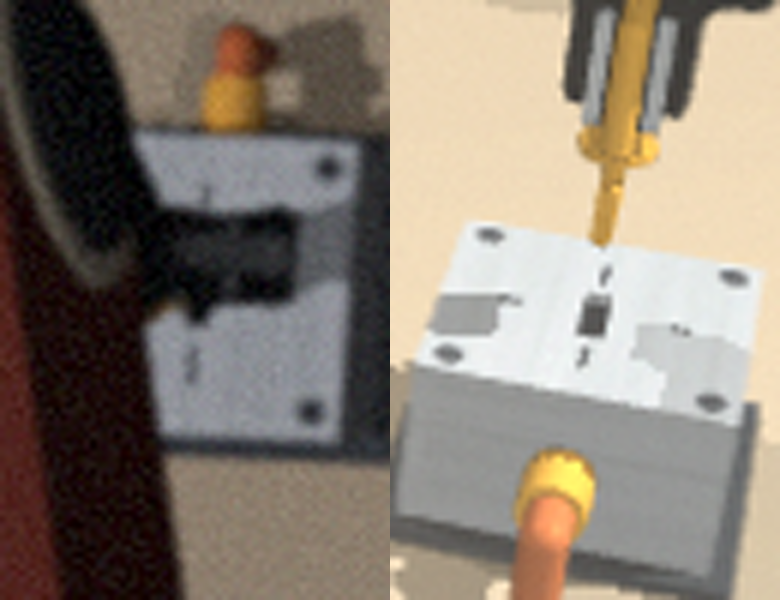

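```bash
cat > ov.py <<'E'
from h import *
import sys
def overlay(im,n,box,f,px,key=None,tap=None):
    x0,y0,w,h=box
    o=cv2.resize(cv2.convertScaleAbs(im[y0:y0+h,x0:x0+w],alpha=1.3),None,fx=f,fy=f,interpolation=cv2.INTER_CUBIC)
    def ln(P,col):
        u=(proj(n,P)+px-[x0,y0]+.5)*f-.5
        cv2.polylines(o,[np.round(u*8).astype(np.int32)],False,col,1,cv2.LINE_AA,3)
    if tap is not None:
        h_=.048
        ln(W(tap,[(h_,h_,.06),(h_,-h_,.06),(-h_,-h_,.06),(-h_,h_,.06),(h_,h_,.06)]),(0,0,255))
        a,b=.0135,.0042
        ln(W(tap,[(a,b,.06),(a,-b,.06),(-a,-b,.06),(-a,b,.06),(a,b,.06)]),(0,0,255))
    if key is not None:
        kx,ky,ka,zt=key
        for (a,b,z0,z1) in((.012,.003,0,.020),(.018,.005,.032,.076)):
            for sx in(1,-1):
                ln(W((kx,ky,ka),[(sx*a,b,zt+z0),(sx*a,-b,zt+z0),(sx*a,-b,zt+z1),(sx*a,b,zt+z1),(sx*a,b,zt+z0)]),(255,0,0) if sx>0 else (0,160,0))
        th=np.linspace(0,2*np.pi,40)
        ln(W((kx,ky,ka),np.c_[.012*np.cos(th),.012*np.sin(th),0*th+zt+.028]),(255,0,255))
    return o
E
python3 - <<'E'
from ov import *
s=cv2.imread("pics/s6.png")
# bias of scene: tap
tap=(.5067,.2113,-.0455)
f=lambda u,v:np.array((365+(u-390+.5)/6-.5,155+(v+.5)/6-.5))
pc=proj("scene",[tap[0],tap[1],.06])[0]; m=f(594,316); px=m-pc; print("bias",px)
x,y,z=manip.state()["tool_pos"]
img=overlay(s,"scene",(375,140,65,70),9,px,(x,y,-.0452,z-.0382),tap)
raw=overlay(s,"scene",(375,140,65,70),9,px)
cv2.imwrite("pics/z7.png",img);cv2.imwrite("pics/z7r.png",raw)
E
```

```text
bias [1.69679643 1.283294  ]
```

View pics/z7.png

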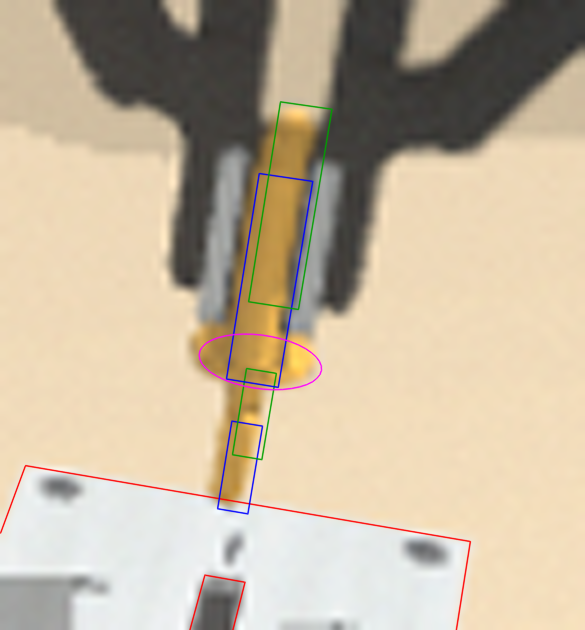

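View pics/z7r.png

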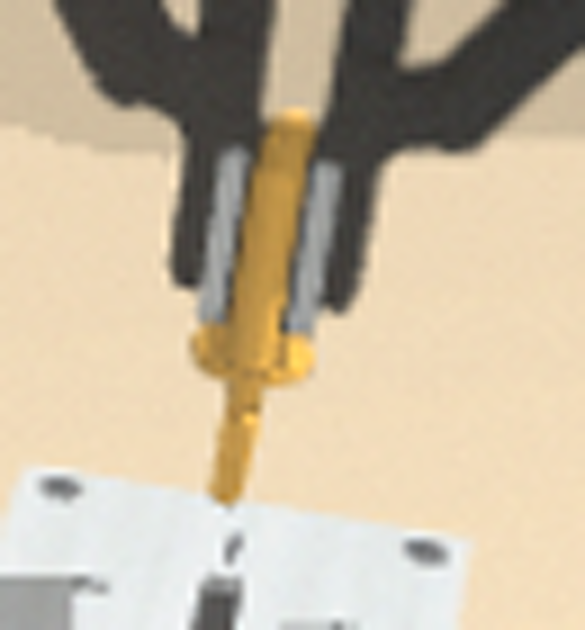

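```bash
cat > reg.py <<'E'
from ov import *
from scipy.optimize import minimize
def ticks(n,im,tap=(.5067,.2113,-.0455),bias=(0,0)):
    g=im.astype(float).mean(2); out=[]
    for l in((.026,0),(-.026,0),(0,.026),(0,-.026)):
        c=proj(n,W(tap,[(l[0],l[1],.06)]))[0]+bias
        x,y=np.round(c).astype(int);r=4
        p=g[y-r:y+r+1,x-r:x+r+1];w=np.clip(np.median(p)-12-p,0,None)
        yy,xx=np.mgrid[y-r:y+r+1,x-r:x+r+1];out.append(((w*xx).sum()/w.sum(),(w*yy).sum()/w.sum()))
    return np.array(out)
def sil(key,n,box,F=8):
    x0,y0,w,h=box;m=np.zeros((h*F,w*F),np.uint8);kx,ky,ka,zt=key
    def hull(L):
        L=np.array(L,float);L[:,2]+=zt
        u=(proj(n,W((kx,ky,ka),L))-[x0,y0]+.5)*F-.5
        cv2.fillConvexPoly(m,np.round(cv2.convexHull((u*16).astype(np.int32))).astype(np.int32),255,cv2.LINE_AA,4)
    th=np.linspace(0,2*np.pi,33)
    cyl=lambda r,z0,z1:[(r*np.cos(t),r*np.sin(t),z) for t in th for z in(z0,z1)]
    bx=lambda a,b,z0,z1:[(s*a,q*b,z) for s in(1,-1) for q in(1,-1) for z in(z0,z1)]
    hull(bx(.012,.003,.003,.020)+bx(.010,.0015,0,.001));hull(cyl(.0035,.018,.03));hull(cyl(.012,.028,.032));hull(bx(.018,.005,.032,.074)+bx(.016,.005,.075,.076))
    return cv2.resize(m,(w,h),interpolation=cv2.INTER_AREA)/255.
E
python3 - <<'E'
from reg import *
s=cv2.imread("pics/s6.png");s0=cv2.imread("pics/scene0.png");t0=cv2.imread("pics/top0.png")
for nm,n,im,b in(("s0","scene",s0,(1.5,1.)),("s6","scene",s,(1.7,1.3)),("t0","top",t0,(0,0))):
    tk=ticks(n,im,bias=b);P=proj(n,W((.5067,.2113,-.0455),[(.026,0,.06),(-.026,0,.06),(0,.026,.06),(0,-.026,.06),(0,0,.06)]))
    print(nm,(tk-P[:4]).round(2).tolist(),"centre bias",(tk.mean(0)-P[:4].mean(0)).round(2))
    w=[ray(n,p,.06) for p in tk];print(np.mean(w,0).round(4),np.arctan2(*(w[0]-w[1])[1::-1]).round(4),np.arctan2(-(w[2]-w[3])[0],(w[2]-w[3])[1]).round(4),np.linalg.norm(w[0]-w[1]).round(4))
# yellow mask stats
b,g,r=[s[...,i].astype(float) for i in range(3)]
Y=(r-b)
print(Y[188:202,396:408].astype(int))
E
```

```text
s0 [[2.6, -1.29], [1.27, 2.56], [1.93, 1.06], [1.72, 0.94]] centre bias [1.88 0.82]
[0.5088 0.2149 0.06  ] -0.0342 -0.0505 0.0368
s6 [[2.6, -1.29], [0.9, 3.79], [1.93, 1.17], [-0.55, 2.27]] centre bias [1.22 1.49]
[0.5117 0.2139 0.06  ] -0.0289 0.0569 0.0319
t0 [[-0.31, 0.31], [-0.35, 0.28], [-0.43, 0.25], [-0.37, 0.24]] centre bias [-0.37  0.27]
[0.5062 0.212  0.06  ] -0.0468 -0.045 0.0519
[[ 43  43  42  76  89  89  96  83  44  42  41  42]
 [ 43  44  42  76  90  90  95  62  40  42  41  41]
 [ 41  41  42  81  89  88 104  42  42  42  43  42]
 [ 42  41  52  85  89  88  91  42  41  42  42  41]
 [ 42  42  54  84  89  88  73  42  42  42  42  42]
 [ 41  43  63  85  88  88  62  41  41  42  42  43]
 [ 29  30  71  86  88  95  43  41  41  42  41  42]
 [ -4  -3  10  74  89  46  30  32  41  42  41  42]
 [ -4  -3  -2  -3   7  -2  -3  -2  -1   9   9  21]
 [ -2  -1  -2  -3  -2  -3  -3  -1  -3  -1  -1  -1]
 [ -3  -2  -1  -4  -5  -5  -5  -4  -2  -1  -3  -4]
 [ -3  -2  -4  -2  -2  -6  -2  -4   0  -1  -2  -3]
 [ -2  -2  -5  -4  -3  -3  -2  -5  -2  -2  -4  -5]
 [ -4  -2  -2  -4  -3  -5  -4  -4  -2  -4  -4  -5]]
```

```bash
cat >> reg.py <<'E'
def keyfit(s,s0,box,key0,bias,n="scene"):
    x0,y0,w,h=box
    f=lambda im:(im[y0:y0+h,x0:x0+w,2].astype(float)-im[y0:y0+h,x0:x0+w,0])
    Y,Y0=f(s),f(s0);A=np.clip((Y-Y0)/(88-Y0),0,1);A[A<.12]=0
    bx=(x0-bias[0],y0-bias[1],w,h)
    def cost(p): return ((sil((key0[0]+p[0]/1e3,key0[1]+p[1]/1e3,key0[2],key0[3]+(p[2]/1e3 if len(p)>2 else 0)),n,bx)-A)**2).sum()
    for z in(-1.,0.,1.):
        g=[(cost((a,b,z)),a,b) for a in np.arange(-6,6.1,.5) for b in np.arange(-4,4.1,.25)]
        print("z",z,[tuple(np.round(q,2).tolist()) for q in sorted(g)[:4]])
    return A
E
python3 - <<'E'
from reg import *
s=cv2.imread("pics/s6.png");s0=cv2.imread("pics/scene0.png")
x,y,z=manip.state()["tool_pos"]
A=keyfit(s,s0,(390,179,26,24),(x,y,-.0452,z-.0382),(1.83,1.0))
A=keyfit(s,s0,(390,184,26,19),(x,y,-.0452,z-.0382),(1.83,1.0))
print(x,y,z)
E
```

```text
z -1.0 [(6.25, -2.0, -1.75), (6.28, -1.5, -1.75), (6.47, -1.5, -2.0), (6.49, -1.0, -1.75)]
z 0.0 [(6.25, 0.0, -1.75), (6.33, 0.5, -1.75), (6.46, -0.5, -1.75), (6.51, 0.0, -2.0)]
z 1.0 [(6.27, 2.0, -1.75), (6.37, 2.5, -1.75), (6.43, 1.5, -1.75), (6.52, 2.0, -2.0)]
z -1.0 [(3.7, -2.0, -1.75), (3.7, -2.0, -2.0), (3.72, -1.5, -2.0), (3.75, -1.5, -1.75)]
z 0.0 [(3.68, 0.0, -1.75), (3.69, 0.0, -2.0), (3.71, -0.5, -1.75), (3.73, -0.5, -2.0)]
z 1.0 [(3.68, 1.5, -1.75), (3.68, 2.0, -1.75), (3.68, 2.0, -2.0), (3.69, 1.5, -2.0)]
0.5083367236990074 0.21178212683502154 0.12915084054065373
```

Scene registration and the top camera agree: move about -1.7 mm in x and +1 mm in y. After that I'll lower the blade to just above the face and check again.

Emit:
{"method": "send_rows", "body": {
  "steps": [
    [0.0017,0.001,0,0,0,0],
    [0,0,0.013,0,0,0],
    [0,0,0.013,0,0,0],
    [0,0,0,0,0,0],
    [0,0,0,0,0,0],
    [0,0,0,0,0,0]
  ]
}}

```text
time: 9.32
tool_pos: [0.5065, 0.2128, 0.1028]
tool_rot: [0.0, 0.023, 1.0, 0.0]
contact_force: [0.2, 0.3, -0.7]
gripper_width: 0.114
```

Run:
```python
from reg import *
s=manip.grab_frame("scene");cv2.imwrite("pics/s8.png",s);s0=cv2.imread("pics/scene0.png")
q=manip.state();x,y,z=q["tool_pos"];print(x,y,z,q["tool_rot"].round(4),q["contact_force"].round(2))
b=(1.83,1.0)
cv2.imwrite("pics/z8.png",overlay(s,"scene",(375,150,60,66),9,np.array(b),(x,y,-.0452,z-.0382),(.5067,.2113,-.0455)))
cv2.imwrite("pics/z8r.png",overlay(s,"scene",(375,150,60,66),9,np.array(b)))
```

```text
0.5065029556056048 0.21278350502636253 0.10283066449898419 [5.000e-04 2.260e-02 9.997e-01 2.000e-04] [-0.05  0.2  -0.99]
```

View pics/z8.png

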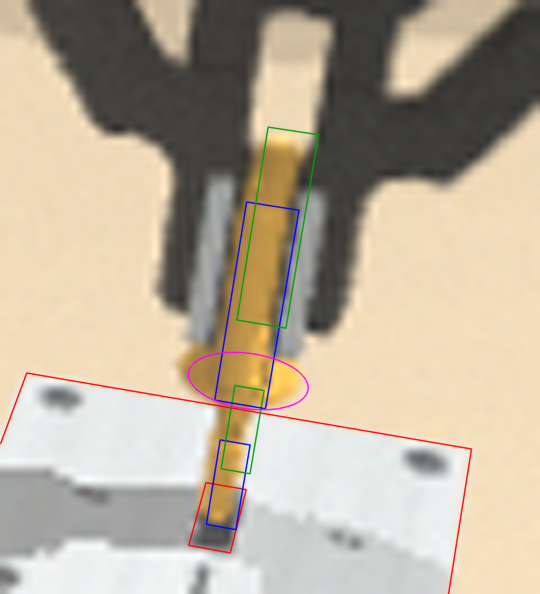

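View pics/z8r.png

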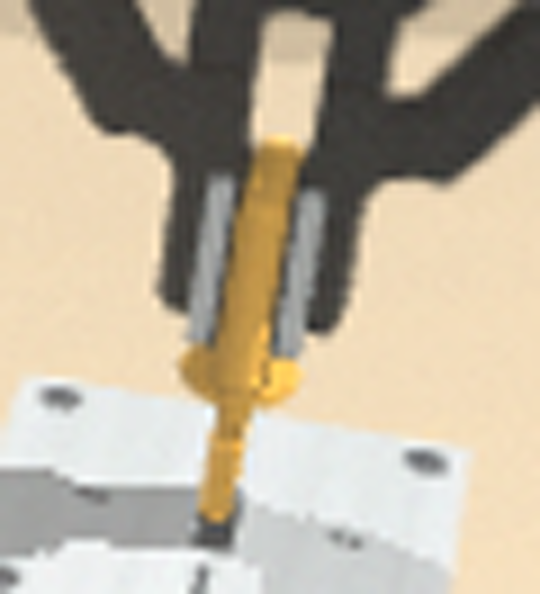

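Run:
```python
from reg import *
s=cv2.imread("pics/s8.png");s0=cv2.imread("pics/scene0.png")
x,y,z=manip.state()["tool_pos"];b=(1.83,1.0)
keyfit(s,s0,(390,190,26,22),(x,y,-.0452,z-.0382),b)
A=keyfit(s,s0,(390,196,26,16),(x,y,-.0452,z-.0382),b)
print((A*9).astype(int)[:,4:16])
# ticks small window in s0
g=255-s0.astype(float).mean(2)
print(g[198:218,393:406].astype(int))
```

```text
z -1.0 [(3.89, -2.5, -1.75), (4.01, -2.0, -1.75), (4.1, -3.0, -1.75), (4.13, -2.5, -2.0)]
z 0.0 [(3.9, -0.5, -1.75), (3.99, -1.0, -1.75), (4.11, -0.5, -2.0), (4.16, 0.0, -1.75)]
z 1.0 [(3.94, 1.0, -1.75), (3.99, 1.5, -1.75), (4.15, 1.0, -2.0), (4.15, 1.5, -2.0)]
z -1.0 [(0.75, -2.0, -2.0), (0.78, -1.5, -2.0), (0.79, -2.0, -1.75), (0.83, -2.5, -2.0)]
z 0.0 [(0.76, 0.0, -2.0), (0.78, -0.5, -2.0), (0.81, 0.0, -1.75), (0.82, -0.5, -1.75)]
z 1.0 [(0.77, 1.5, -2.0), (0.81, 2.0, -2.0), (0.81, 1.5, -1.75), (0.84, 1.0, -2.0)]
[[0 0 0 0 0 6 8 9 6 0 0 0]
 [0 0 0 0 1 7 7 8 6 0 0 0]
 [0 0 0 0 6 8 8 8 3 0 0 0]
 [0 0 0 0 6 9 9 9 3 0 0 0]
 [0 0 0 0 7 9 9 9 0 0 0 0]
 [0 0 0 2 8 9 9 8 0 0 0 0]
 [0 0 0 2 8 9 9 8 0 0 0 0]
 [0 0 0 4 8 9 8 3 0 0 0 0]
 [0 0 0 6 8 9 9 0 0 0 0 0]
 [0 0 0 6 8 9 7 0 0 0 0 0]
 [0 0 0 7 9 9 7 0 0 0 0 0]
 [0 0 0 2 8 9 2 0 0 0 0 0]
 [0 0 0 0 0 0 0 0 0 0 0 0]
 [0 0 0 0 0 0 0 0 0 0 0 0]
 [0 0 0 0 0 0 0 0 0 0 0 0]
 [0 0 0 0 0 0 0 0 0 0 0 0]]
[[ 85  84  83  82  81  79  81  81  83  84  86  79  80]
 [ 86  84  81  83  82  82  80 101 122  85  85  80  81]
 [ 84  83  84  80  80  81  81 138 
[... 256 characters left out ...]
78 147 157 160 147 147  82  81  80  82]
 [ 81  80  80  78 169 191 193 193 157  82  82  82  84]
 [ 81  81  80 102 177 191 191 193 140  84  80  80  84]
 [ 79  79  78 119 183 191 192 191 113  83  81  80  82]
 [ 81  80  80 146 186 191 190 190  85  81  81  81  82]
 [ 80  79  89 150 178 186 187 165  84  81  81  81  83]
 [ 80  79  80  80  83 109 112 109  81  81  82  82  83]
 [ 80  78  81  80 103  87  86  81  81  82  80  80  82]
 [ 77  77  80 100 157 107  84  81  81  83  81  82  83]
 [ 77  78  81 102 159  90  84  81  80  83  81  82  84]
 [ 77  77  81 139 140  88  82  82  82  81  81  83  85]
 [ 77  80  81 106  87  83  83  81  82  81  82  82  83]
 [ 77  80  78  82  84  83  81  81  83  82  81  82  83]]
```

The blade is lined up with the slot to about 0.5 mm. Lowering gently while watching the force.

Emit:
{"method": "send_rows", "body": {
  "steps": [
    [-0.0004,0,0.002,0,0,0],
    [0,0,0.002,0,0,0],
    [0,0,0.002,0,0,0],
    [0,0,0.001,0,0,0],
    [0,0,0,0,0,0],
    [0,0,0,0,0,0]
  ]
}}

```text
time: 10.12
tool_pos: [0.5065, 0.2127, 0.0954]
tool_rot: [0.0, 0.023, 1.0, 0.0]
contact_force: [0.2, 0.1, -0.9]
gripper_width: 0.113
```

Emit:
{"method": "send_rows", "body": {
  "steps": [
    [0,0,0.002,0,0,0],
    [0,0,0.002,0,0,0],
    [0,0,0,0,0,0],
    [0,0,0,0,0,0]
  ]
}}

```text
time: 10.62
tool_pos: [0.5065, 0.2127, 0.0913]
tool_rot: [-0.0, 0.023, 1.0, 0.0]
contact_force: [0.3, -0.6, -0.9]
gripper_width: 0.106
```

The blade is about 7 mm into the slot with no force. On to the pins.

Emit:
{"method": "send_rows", "body": {
  "steps": [
    [0,0,0.001,0,0,0],
    [0,0,0.001,0,0,0],
    [0,0,0.001,0,0,0],
    [0,0,0.001,0,0,0],
    [0,0,0,0,0,0]
  ]
}}

```text
time: 11.25
tool_pos: [0.5065, 0.2126, 0.0872]
tool_rot: [-0.0, 0.023, 1.0, -0.0]
contact_force: [0.1, -0.3, -1.0]
gripper_width: 0.108
```

Emit:
{"method": "send_rows", "body": {
  "steps": [
    [0,0,0.001,0,0,0],
    [0,0,0.001,0,0,0],
    [0,0,0.001,0,0,0],
    [0,0,0,0,0,0]
  ]
}}

```text
time: 11.75
tool_pos: [0.5073, 0.2121, 0.0849]
tool_rot: [0.001, 0.023, 1.0, -0.001]
contact_force: [0.7, -3.5, 3.1]
gripper_width: 0.113
```

Emit:
{"method": "send_rows", "body": {
  "steps": [
    [0,0,0.001,0,0,0],
    [0,0,0.001,0,0,0],
    [0,0,0,0,0,0]
  ]
}}

```text
time: 12.12
tool_pos: [0.5063, 0.2123, 0.0816]
tool_rot: [-0.0, 0.023, 1.0, -0.0]
contact_force: [2.0, -3.6, 0.1]
gripper_width: 0.112
```

Emit:
{"method": "send_rows", "body": {
  "steps": [
    [0,-0.0003,0.001,0,0,0],
    [0,0,0.001,0,0,0],
    [0,0,0.001,0,0,0],
    [0,0,0,0,0,0]
  ]
}}

```text
time: 12.62
tool_pos: [0.5067, 0.213, 0.0801]
tool_rot: [0.0, 0.023, 1.0, 0.001]
contact_force: [-1.6, -2.8, 5.6]
gripper_width: 0.103
```

Emit:
{"method": "send_rows", "body": {
  "steps": [
    [0,0,0.001,0,0,0],
    [0,0,0.001,0,0,0],
    [0,0,0,0,0,0]
  ]
}}

```text
time: 13.0
tool_pos: [0.5072, 0.2138, 0.0791]
tool_rot: [0.001, 0.023, 1.0, 0.002]
contact_force: [-1.6, -1.4, 8.3]
gripper_width: 0.11
```

Emit:
{"method": "send_rows", "body": {
  "steps": [
    [0,0,0.001,0,0,0],
    [0,0,0.001,0,0,0],
    [0,0,0,0,0,0]
  ]
}}

```text
time: 13.38
tool_pos: [0.5075, 0.2137, 0.0764]
tool_rot: [0.001, 0.023, 1.0, 0.002]
contact_force: [1.4, 0.2, 3.5]
gripper_width: 0.108
```

Emit:
{"method": "send_rows", "body": {
  "steps": [
    [0,0,0.001,0,0,0],
    [0,0,0.001,0,0,0],
    [0,0,0.001,0,0,0],
    [0,0,0,0,0,0]
  ]
}}

```text
time: 13.88
tool_pos: [0.5058, 0.2128, 0.0714]
tool_rot: [-0.001, 0.023, 1.0, 0.0]
contact_force: [0.8, 4.4, -0.2]
gripper_width: 0.105
```

Emit:
{"method": "send_rows", "body": {
  "steps": [
    [0,0,0.001,0,0,0],
    [0,0,0.001,0,0,0],
    [0,0,0.001,0,0,0],
    [0,0,0,0,0,0]
  ]
}}

```text
time: 14.38
tool_pos: [0.5061, 0.2126, 0.0702]
tool_rot: [-0.001, 0.023, 1.0, 0.0]
contact_force: [-4.6, 4.6, 7.1]
gripper_width: 0.108
```

Emit:
{"method": "send_rows", "body": {
  "steps": [
    [0,0,0.001,0,0,0],
    [0,0,0,0,0,0]
  ]
}}

```text
time: 14.62
tool_pos: [0.5062, 0.2126, 0.0701]
tool_rot: [-0.001, 0.023, 1.0, -0.0]
contact_force: [-6.5, 3.6, 11.7]
gripper_width: 0.109
```

Run:
```python
from reg import *
s=manip.grab_frame("scene");t=manip.grab_frame("top");q=manip.state()
print({k:np.round(q[k],4).tolist() for k in("tool_pos","tool_rot","contact_force","ft_torque","joint_pos")})
f=lambda im,x,y,w,h,k:cv2.resize(cv2.convertScaleAbs(im[y:y+h,x:x+w],alpha=1.3),None,fx=k,fy=k,interpolation=cv2.INTER_CUBIC)
cv2.imwrite("pics/z9.png",np.hstack([f(t,135,210,44,66,9),f(s,376,160,44,66,9)]))
```

```text
{'tool_pos': [0.5062, 0.2126, 0.0702], 'tool_rot': [-0.0009, 0.0225, 0.9997, 0.0], 'contact_force': [-6.1089, 3.1863, 12.8816], 'ft_torque': [0.6997, 1.0382, -0.0418], 'joint_pos': [0.2618, 0.031, 1.9188, 0.0005, 1.1935, -1.2641]}
```

View pics/z9.png

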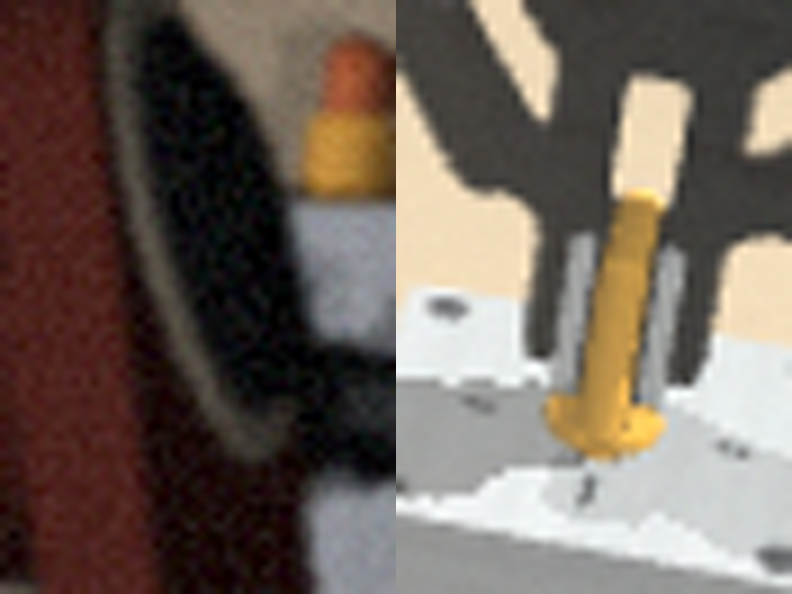

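It is home: z stops at 0.0702 m as predicted, and the collar is seen on the face. I'll ease the side force and start the clockwise turn (+wz).

Emit:
{"method": "send_rows", "body": {
  "steps": [
    [0.0006,0.0003,0,0,0,0],
    [0,0,0,0,0,5],
    [0,0,0,0,0,5],
    [0,0,0,0,0,5],
    [0,0,0,0,0,0]
  ]
}}

```text
time: 15.35
tool_pos: [0.5067, 0.2131, 0.0701]
tool_rot: [0.001, 0.153, 0.988, 0.0]
contact_force: [-2.4, 4.7, 8.3]
gripper_width: 0.108
```

```bash
cat > st.py <<'E'
from plant import manip
import numpy as np
q=manip.state();r=q["tool_rot"]
print({k:np.round(q[k],4).tolist() for k in("time","tool_pos","contact_force","ft_torque","joint_pos","gripper_width")})
a=2*np.arctan2(r[2],r[1]);print("cw from rest yaw deg",np.degrees((np.pi-.0455)-a))
E
python3 st.py
```

```text
{'time': 15.35, 'tool_pos': [0.5067, 0.2131, 0.0701], 'contact_force': [-2.3737, 4.6988, 8.2714], 'ft_torque': [0.8031, 0.4138, 0.0171], 'joint_pos': [0.2625, 0.0305, 1.9193, 0.0003, 1.1902, -1.0011], 'gripper_width': 0.1085}
cw from rest yaw deg 14.996446038238462
```

Emit:
{"method": "send_rows", "body": {
  "steps": [
    [0,0,0,0,0,6],
    [0,0,0,0,0,6],
    [0,0,0,0,0,6],
    [0,0,0,0,0,6],
    [0,0,0,0,0,6],
    [0,0,0,0,0,0]
  ]
}}

```text
time: 16.1
tool_pos: [0.5069, 0.2133, 0.0702]
tool_rot: [0.001, 0.404, 0.915, 0.001]
contact_force: [-2.1, 5.7, 6.9]
gripper_width: 0.113
```

```bash
python3 st.py
```

```text
{'time': 16.1, 'tool_pos': [0.5069, 0.2133, 0.0702], 'contact_force': [-2.1281, 5.7216, 6.8892], 'ft_torque': [0.9768, 0.2141, 0.0711], 'joint_pos': [0.2627, 0.0306, 1.9191, 0.0007, 1.1896, -0.4775], 'gripper_width': 0.1129}
cw from rest yaw deg 44.99487507204194
```

Emit:
{"method": "send_rows", "body": {
  "steps": [
    [0.0004,0.0003,0.0003,0,0,6],
    [0,0,0,0,0,6],
    [0,0,0,0,0,6],
    [0,0,0,0,0,6],
    [0,0,0,0,0,6],
    [0,0,0,0,0,6],
    [0,0,0,0,0,6],
    [0,0,0,0,0,0]
  ]
}}

```text
time: 17.1
tool_pos: [0.5072, 0.2136, 0.0702]
tool_rot: [0.001, 0.705, 0.71, 0.001]
contact_force: [-1.0, 5.0, 8.2]
gripper_width: 0.11
```

```bash
python3 st.py
```

```text
{'time': 17.1, 'tool_pos': [0.5072, 0.2136, 0.0702], 'contact_force': [-1.0489, 5.0261, 8.2118], 'ft_torque': [0.7956, 0.1896, 0.0844], 'joint_pos': [0.2634, 0.0312, 1.9185, -0.0002, 1.1889, 0.2563], 'gripper_width': 0.1096}
cw from rest yaw deg 86.98351153318842
```

Emit:
{"method": "send_rows", "body": {
  "steps": [
    [0,0,0,0,0,3],
    [0,0,0,0,0,3],
    [0,0,0,0,0,2],
    [0,0,0,0,0,0]
  ]
}}

```text
time: 17.6
tool_pos: [0.5073, 0.2135, 0.0701]
tool_rot: [0.001, 0.752, 0.659, 0.001]
contact_force: [0.3, 4.5, 7.8]
gripper_width: 0.111
```

```bash
python3 st.py
```

```text
{'time': 17.6, 'tool_pos': [0.5073, 0.2135, 0.0701], 'contact_force': [0.3451, 4.5499, 7.7865], 'ft_torque': [0.7956, 0.1507, 0.0973], 'joint_pos': [0.2633, 0.0313, 1.9185, -0.0003, 1.1887, 0.3954], 'gripper_width': 0.1108}
cw from rest yaw deg 94.95320580834861
```

Emit:
{"method": "send_rows", "body": {
  "steps": [
    [0,0,0,0,0,1.5],
    [0,0,0,0,0,1.5],
    [0,0,0,0,0,0]
  ]
}}

```text
time: 17.98
tool_pos: [0.5074, 0.2136, 0.0702]
tool_rot: [0.001, 0.769, 0.639, 0.001]
contact_force: [-0.1, 4.0, 7.1]
gripper_width: 0.11
```

```bash
python3 st.py
```

```text
{'time': 17.975, 'tool_pos': [0.5074, 0.2136, 0.0702], 'contact_force': [-0.0628, 4.0433, 7.1204], 'ft_torque': [0.7695, 0.13, 0.2835], 'joint_pos': [0.2634, 0.0313, 1.9184, -0.0004, 1.1887, 0.4474], 'gripper_width': 0.1104}
cw from rest yaw deg 97.92813817823232
```

The torque jumped from 0.10 to 0.28 N m at 98°, which is the stop (90° plus play). I'll add a little preload and check with pictures.

Emit:
{"method": "send_rows", "body": {
  "steps": [
    [0,0,0.0004,0,0,0.8],
    [0,0,0,0,0,0],
    [0,0,0,0,0,0],
    [0,0,0,0,0,0]
  ]
}}

```text
time: 18.48
tool_pos: [0.5074, 0.2136, 0.0702]
tool_rot: [0.001, 0.773, 0.634, 0.001]
contact_force: [-1.1, 5.1, 10.7]
gripper_width: 0.113
```

```bash
python3 st.py
python3 - <<'E'
from reg import *
s=manip.grab_frame("scene");t=manip.grab_frame("top")
f=lambda im,x,y,w,h,k:cv2.resize(cv2.convertScaleAbs(im[y:y+h,x:x+w],alpha=1.3),None,fx=k,fy=k,interpolation=cv2.INTER_CUBIC)
cv2.imwrite("pics/z10.png",np.hstack([f(t,100,130,220,200,1.9),f(s,360,150,80,84,4.53)[:380]]))
cv2.imwrite("pics/s10.png",s)
E
python3 st.py
```

```text
{'time': 18.475, 'tool_pos': [0.5074, 0.2136, 0.0702], 'contact_force': [-1.1296, 5.0943, 10.7439], 'ft_torque': [0.7502, 0.3426, 0.3829], 'joint_pos': [0.2634, 0.0314, 1.9183, -0.0006, 1.1887, 0.4608], 'gripper_width': 0.1131}
cw from rest yaw deg 98.6909678788137
{'time': 18.575, 'tool_pos': [0.5074, 0.2135, 0.0701], 'contact_force': [-0.9859, 3.583, 10.9776], 'ft_torque': [0.7485, 0.2881, 0.4021], 'joint_pos': [0.2634, 0.0315, 1.9183, -0.0006, 1.1887, 0.4608], 'gripper_width': 0.1079}
cw from rest yaw deg 98.69097273663887
```

View pics/z10.png

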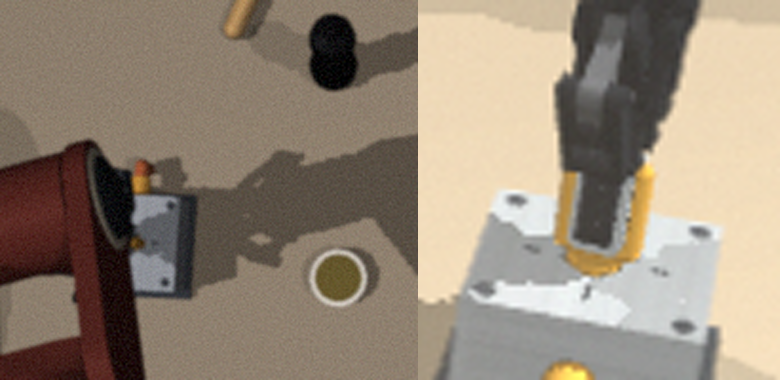

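View pics/s10.png

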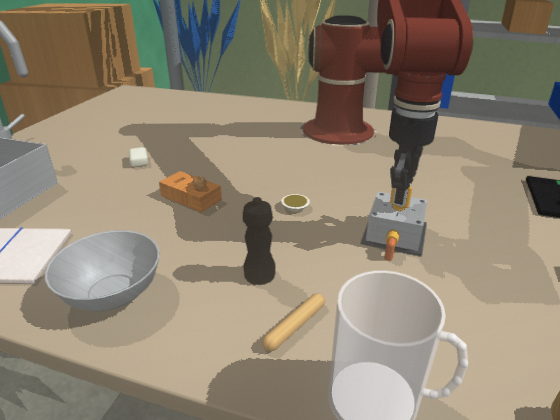

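The pictures show the key turned across the slot, with its bow pointing left to right at about (402,200) in the scene view. The collar is on the face. The mill, dish and stopper have not moved, and the torque is holding at 0.4 N m. Handing in.

```bash
python3 -c "
from plant import manip
print(manip.job_done())"
```

```text
the job is handed in; nothing more can be done
None
```

The gas tap is open. I drew the key from its stand, put it into the keyhole and eased it past the pins. I then turned it clockwise to its stop and handed in at about 18.6 s, still gripping and holding it turned.

**Insertion:** The pins needed no wiggling and gave at most about 8 N. The tool stopped at z = 0.070 m, the height predicted for the collar on the tap's face, and the pictures show the collar there.

**Turn:** The tool turned 98.7° from the rest position, which is the quarter turn, the lock's play and about 3° of preload. The torque jumped from 0.10 to 0.28 N m at 98°, which I took as the stop, and held at about 0.4 N m at the end. About 11 N of downward force remained.

**Other objects:** The mill, dish and stopper look unmoved in the last pictures.

**Disagreement:** The two cameras differed by about 4 mm in absolute position. I aligned the key using its position relative to the keyhole in the pictures, and confirmed the fit by force. The plug angle cannot be read directly, so reaching the stop is inferred from the torque and the tool's angle.

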